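# Taper gauge under the sprung plate of a gap jig

## Task

Pick up the taper gauge by its orange grip and slide its blade, flat along the bed and straight in, into the jig's open mouth until it drags snugly under the sprung plate and has lifted the plate about 3 mm (green shows on the pin that rises out of the blue head, but no red). Do not force it further, leave the spanner and the wood offcut alone, and finish while still gripping the gauge and holding it at that depth.

Things in the scene. Friction and masses are not known exactly. Their poses are not given: they have to be found in the camera images.
- gauge_grip (a point): centre of the grip post of the loose taper gauge: an upright orange post with black ribs, 20 mm along the blade, 24 mm across it and 58 mm tall; this point is 29 mm above the gauge's underside. Axes as gauge. Grip it from above with the fingers before and behind it (closing along the blade), in its upper half, as the blade is 13 mm thick where it meets the post
- gauge_tip (a point): middle of the bottom edge of the blade's tip, 130 mm ahead (+x) of the post's axis
- gauge: the taper gauge, about 0.14 kg, lying on its flat underside on the bench. Origin on the underside below the post's axis, x along the steel blade to its tip, z up. The blade is 22 mm wide, flat below and sloping above: 1.5 mm thick at the tip, 0.1 mm thicker per mm towards the post, 13.5 mm at the post's front face (120 mm from the tip)
- jig: gap jig fixed to the bench: dark steel bed plate, 12 mm high, 110 mm wide, from 75 mm before (-x) to 60 mm behind its origin, two steel posts at y = +-42 mm, a blue head across them and below it the sprung aluminium plate; 72 mm high in all. Origin on the bench at the middle of the sprung plate, x along the direction in which the blade goes in, z up. The bed begins with a ramp (the first 25 mm, from 4 to 12 mm high), then is flat
- mouth (a point): middle of the gap's entrance: on the bed's top (12 mm above the bench), right below the front edge of the sprung plate's flat underside, 25 mm before the jig's origin. Axes as jig. The plate is 64 mm wide; before the edge an upturned lip, 13 mm long, leads up and out
- head (a joint): m, height at which the blue head is set in this jig (it does not move during the job), 0 to 0.002. Gap between bed and sprung plate at rest = 4.5 mm + this value
- plate (a joint): m, lift of the sprung plate, 0 at rest, grows as the blade wedges it upwards, stop at 0.007. The spring presses it down with about 4.6 N as it begins to lift and 1.2 N more per mm, so that pushing the blade in takes some 2 to 5 N as the plate begins to lift and 4 to 12 N at 3 mm (less if the gripper, not the bed, bears the blade). The pin through the head rises with it and shows steel to 1.5 mm, then also green, and red from 5 mm on
- spanner: combination spanner, 173 mm long, 7 mm thick, loose at the back of the bench; bystander
- offcut: sawn wood offcut, 42 x 130 x 38 mm, loose at the back of the bench; bystander
Not all that is in view belongs to the job. There is more than one size of the jig; the one meant has the size given above.

How it is judged:
On the way, in this order (a step that is already met when the one before it is completed fails the run):
1. the gauge is lifted off the bench in the gripper (height (world z) of gauge above 0.008 m and contact force between the fingers and gauge above 1 N), for 0.1 s.
2. the blade's tip has entered the mouth, below the sprung plate and pointing straight in (x of gauge_tip in the frame of mouth above 0.005 m and z of gauge_tip in the frame of mouth below 0.006 m and angle between the x axis of gauge and the x axis of jig, either way round below 0.2 rad), for 0.02 s.
At the end, for the whole second after the job is handed in: The gripped gauge stands still between bed and sprung plate, tip 25 mm or more in, within 25 mm of the middle, tip no more than 5 mm above the bed, in line within 0.2 rad, level within 0.09 rad; the plate is lifted 1.5 to 5 mm and presses on the blade with over 2 N (value of joint plate between 0.0015 and 0.005 m and contact force between gauge and plate above 2 N and contact force between the fingers and gauge above 2 N and x of gauge_tip in the frame of mouth above 0.025 m and z of gauge_tip in the frame of mouth below 0.005 m and y of gauge_tip in the frame of mouth between -0.025 and 0.025 m and angle between the x axis of gauge and the x axis of jig, either way round below 0.2 rad and angle between gauge's own z axis and vertical below 0.09 rad and linear speed of gauge below 0.01 m/s); the arm keeps its last pose, push and grip.
It fails at once if the gauge is forced: the sprung plate rises more than 6 mm (value of joint plate above 0.006 m).
It fails at once if the spanner or the wood offcut is moved more than 30 mm (distance of any of spanner, offcut from where it was at the start of the episode above 0.03 m).
It also fails if it takes over 45 s, if anything falls off the work surface, if the arm or the gripper's body presses on something with over 40 N, if the wrist force passes 120 N, or if a joint passes its speed limit or range.

## Robot

A 7-joint arm with a two-finger parallel gripper is mounted at the origin on a cart in front of the work surface, level with it; the furniture and walls round the work are solid. World frame = base frame: x ahead of the robot, y to its left, z up, the work surface at z = 0. Lengths are in m, angles in rad, forces in N, time in s.
With the tool pointing down it reaches from about 0.4 to 0.75 m from the base axis. Payload 19.5 kg.
Tool frame: the origin (TCP) lies at the very end of the fingers, on their centre line; the grasp point (between the pads) lies 19 mm behind it; z points along the fingers, y is the direction in which the jaws open and shut (so a half turn about z gives the same grasp; the last joint's range is limited). The gripper opens to 85 mm and grips with 20 to 120 N. Pads are 22 mm wide; open, the fingers measure 114 mm over their backs; the gripper's body (76 mm by 85 mm) begins 54 mm behind the grasp point. The pads swing forward as they close: fully open they stand 13 mm farther back than shut.
Start: joints at [-1.314, 0.707, -0.028, 1.485, 0.022, 0.951, -0.075], TCP at [0.169, 0.549, 0.231] pointing down, gripper open.
Joint ranges: [-2.71, 2.71], [-0.32, 2.16], [-1.57, 1.52], [0, 2.45], [-1.46, 4.6], [0, 2.02], [-2.83, 2.83]. Speed limits (rad/s): [1.89, 1.89, 2.57, 2.57, 3.01, 3.01, 3.01].

## Interface

Orientations are given as a rotation vector (axis times angle).
In Python, from plant import r gives the robot as it stands. The module is installed in compiled form; this text tells all that it offers.
- The arm moves only by the shell command python3 -m creep 'ROWS' [FORCE]. ROWS is JSON, a list of rows, each an object of numbers: "gripper": the opening, from 0 (shut) to 1 (fully open); "x", "y", "z": the shift along the tool's x, y, z in units of 25 mm (1.0 is 25 mm); "rx", "ry", "rz": the turn, a rotation vector about the tool's x, y, z in units of 6 degrees (1.0 is 6 degrees). In form: [{"gripper": .., "x": .., "y": .., "z": .., "rx": .., "ry": .., "rz": ..}, ...]. A call has 1 to 12 rows; each row shifts and turns the pose as measured when the row begins, along the tool's axes as they then stand; what a row does not reach is not made up. A row lasts 1/12 s, in which the tool goes at most 41.7 mm and 7.16 degrees, less where a joint would pass 70% of its speed; a pose out of reach is approached as far as the arm can. A call is refused whole if a number of a shift passes 1 or a number of a turn 1, either way. A call with a gripper value outside its range is refused whole. The fingers move at their own pace and stop on an object; FORCE is the grip in N (left out, the last holds). Time passes only in rows, so rows that do not move let the fingers close. It gives the time, the measured TCP pose, the force and the opening at its end, in the units of the state.
- r.state(): the state, without advancing time (a new reading comes with each control period).
- r.get_image(name): name is "scene" or "top" or "wrist"; returns a dict with "img" (480x640x3 uint8, blue, green, red), "vfov" (degrees; the focal length in pixels is half the picture's height over the tangent of half this angle, whatever the lens; pixels are square), "cx", "cy" (the principal point, pixels), "k1" (the pictures are not rectified: a ray, as slopes to the right and down, at radius r is drawn at 1 + k1 r^2 times it, then the intrinsics apply), "xyz" and "rotation" of the camera in the world. Camera axes: x right, y down, z forward; pixel columns grow to the right and rows downward; lengths in m; the calibration is good to about 2 mm. A picture is of the moment at which its call begins. There is no depth.
- r.finish_job(): hands the job in, once; it reports no verdict.
The state is a dict: "time_s": time; "joint_positions": joint angles; "joint_vel": joint speeds; "tau": joint torques, N m; "eef_pos": TCP position; "eef_rot": TCP orientation; "force": force on the tool from outside, world axes, zero at the start; "ft_torque": the same for the moment, N m; "gripper_width": finger opening in m.
Only numpy, scipy, OpenCV 4.12 (cv2) and the standard library are available. Lean on these libraries where they do the work, as an engineer would, in place of code of your own. Each camera call takes 0.05 s, during which the arm holds its last target.

## Working session

There is one attempt and no reset: what is moved stays moved. The work goes in short steps, Python scripts to look and compute and a shell command to move; the robot and the scene stay as the last step left them, time stands still between calls to the robot, and variables do not carry over. Pictures are saved under pics/ and viewed, and the job is handed in when it is done.

```bash
mkdir -p pics; ls; cat > h.py <<'E'
import numpy as np,cv2
from scipy.spatial.transform import Rotation as R
from plant import r
def rotm(c):
    q=np.array(c["rotation"],float)
    return q if q.shape==(3,3) else R.from_rotvec(q).as_matrix()
def K(c):
    f=240/np.tan(np.radians(c["vfov"])/2)
    return np.array([[f,0,c["cx"]],[0,f,c["cy"]],[0,0,1.]]),np.array([c["k1"],0,0,0.])
def ray(c,uv):
    k,d=K(c)
    p=cv2.undistortPoints(np.array(uv,float).reshape(-1,1,2),k,d).reshape(-1,2)
    v=np.c_[p,np.ones(len(p))]@rotm(c).T
    return np.array(c["xyz"]),v
def onz(c,uv,z):
    o,v=ray(c,uv); return o+v*((z-o[2])/v[:,2])[:,None]
def proj(c,P):
    k,d=K(c); M=rotm(c).T
    return cv2.projectPoints(np.array(P,float).reshape(-1,1,3),cv2.Rodrigues(M)[0],-M@np.array(c["xyz"]),k,d)[0].reshape(-1,2)
E
python3 - <<'E'
from h import *
import pickle
cs={}
for n in ("scene","top","wrist"):
    c=r.get_image(n); cs[n]=c; cv2.imwrite(f"pics/{n}0.png",c["img"]); print(n,{k:v for k,v in c.items() if k!="img"})
pickle.dump(cs,open("c0.pkl","wb"))
print(r.state())
E
```

```text
pics
scene {'vfov': 42.4237735276086, 'cx': 314.8868649506125, 'cy': 240.77354359947265, 'k1': -0.08650336761842317, 'xyz': array([-0.10256075, -0.63846612,  0.88374633]), 'rotation': array([-2.16711645,  0.8434668 , -0.37398161])}
top {'vfov': 48.621467534275155, 'cx': 320.4157975483382, 'cy': 238.89720902431912, 'k1': -0.03517609236956728, 'xyz': array([0.42908208, 0.05530884, 0.99130055]), 'rotation': array([-2.14967775,  2.19925872, -0.11694128])}
wrist {'vfov': 61.244628637849246, 'cx': 313.6174957160453, 'cy': 240.4429208410848, 'k1': -0.04843951470746844, 'xyz': array([0.09907659, 0.57072094, 0.37169999]), 'rotation': array([2.3318189 , 1.7206528 , 0.25047138])}
{'time_s': 0.15, 'joint_positions': array([-1.31370027,  0.70693858, -0.02762246,  1.48487407,  0.02200673,
        0.95093315, -0.07553856]), 'joint_vel': array([-0.00146084, -0.00365768,  0.00193094, -0.00104147,  0.00052268,
        0.00095489,  0.00032203]), 'tau': array([ 1.53770041e-03, -8.83300424e+01,  1.23497877e+00, -2.36193931e+01,
        1.69530889e-02,  5.34093124e-03,  8.41519750e-05]), 'eef_pos': array([0.1692002 , 0.54932941, 0.23095127]), 'eef_rot': array([-4.67639319e-01, -3.10649009e+00,  1.32647445e-03]), 'force': array([-0.47413892, -0.21515034, -0.30497106]), 'ft_torque': array([ 0.00529527,  0.02063937, -0.05320061]), 'gripper_width': 0.08526615105184367}
```

View pics/scene0.png

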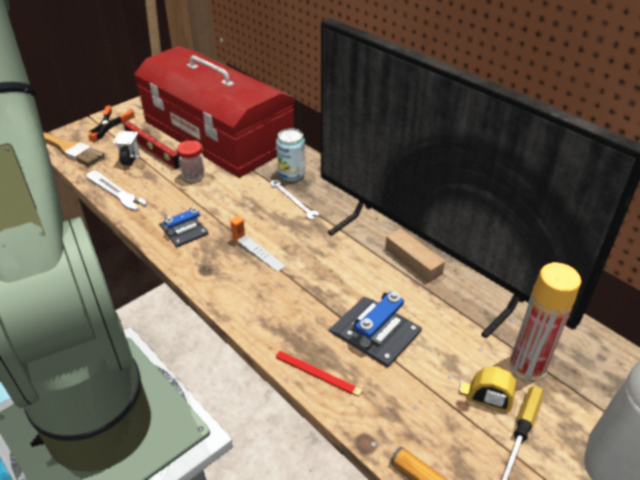

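View pics/top0.png

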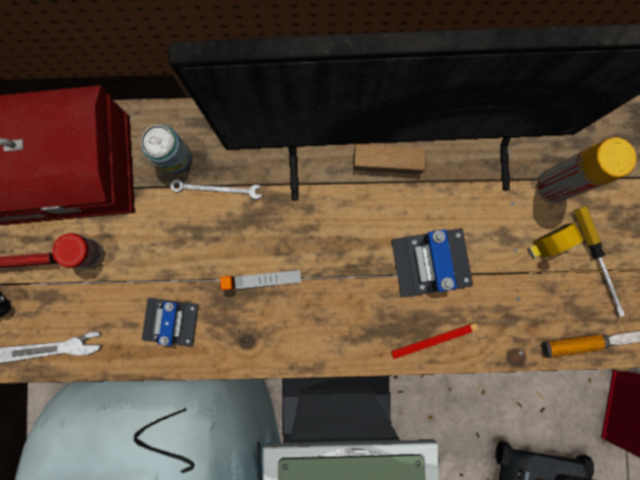

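View pics/wrist0.png

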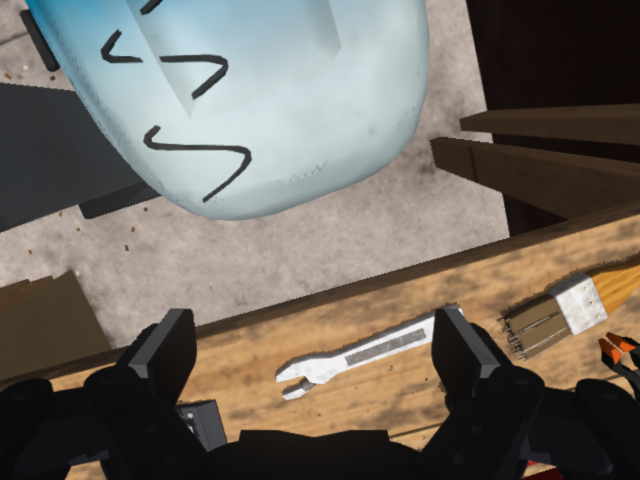

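```bash
python3 - <<'E'
from h import *
import pickle
cs=pickle.load(open("c0.pkl","rb"))
t=cs["top"]["img"]
a=cv2.resize(t[220:305,380:485],None,fx=6,fy=6,interpolation=cv2.INTER_CUBIC)
b=cv2.resize(t[262:300,210:310],None,fx=6,fy=6,interpolation=cv2.INTER_CUBIC)
cv2.imwrite("pics/ta.png",a);cv2.imwrite("pics/tb.png",b)
s=cs["scene"]["img"]
cv2.imwrite("pics/sa.png",cv2.resize(s[280:370,320:430],None,fx=6,fy=6,interpolation=cv2.INTER_CUBIC))
c=cs["top"]
print(onz(c,[(393,239),(463,230),(470,288),(400,296)],0.012))
print(onz(c,[(148,300),(197,300),(195,346),(144,342)],0.012))
E
```

```text
[[ 0.52304172 -0.08875634  0.012     ]
 [ 0.53695383 -0.22021329  0.012     ]
 [ 0.42904432 -0.22793014  0.012     ]
 [ 0.41758631 -0.09783642  0.012     ]]
[[0.42071836 0.36477374 0.012     ]
 [0.41882399 0.274628   0.012     ]
 [0.3356418  0.27850629 0.012     ]
 [0.34469648 0.37169061 0.012     ]]
```

View pics/ta.png

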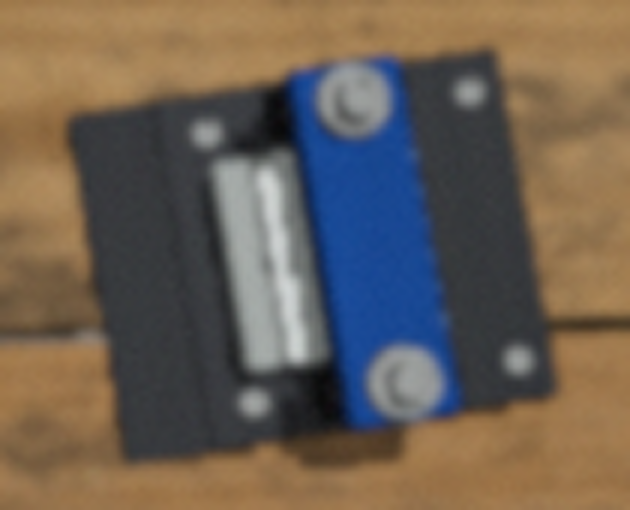

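View pics/tb.png

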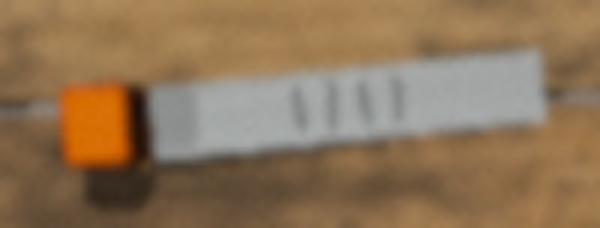

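View pics/sa.png

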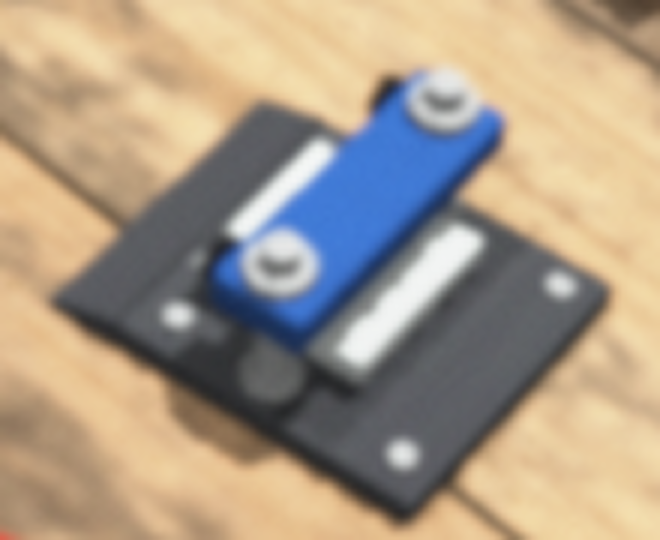

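```bash
python3 - <<'E'
from h import *
import pickle
c=pickle.load(open("c0.pkl","rb"))["top"]
f=lambda pts,o,z: onz(c,(np.array(pts)+.5)/6-.5+np.array(o),z)
A=(380,220);B=(210,262)
fr=f([(72,118),(127,460)],A,.004); bk=f([(495,50),(552,393)],A,.012)
print("front",fr,"back",bk,np.linalg.norm(fr[0]-fr[1]),np.linalg.norm(bk[0]-bk[1]))
x=bk.mean(0)-fr.mean(0);x[2]=0;print("len",np.linalg.norm(x));x/=np.linalg.norm(x)
w=(fr[0]+bk[0]-fr[1]-bk[1]);w[2]=0;w/=np.linalg.norm(w);w=np.array([w[1],-w[0],0])
yaw=np.arctan2(x[1],x[0]);print("yaw",yaw,np.arctan2(w[1],w[0]))
mid=(fr.mean(0)+bk.mean(0))/2
o=mid+x*7.5e-3
print("origin",o,"mouth",o-x*.025)
tip=f([(541,50),(546,122)],B,.001).mean(0);base=f([(150,88),(158,162)],B,.0135).mean(0)
post=f([(98,125)],B,.058)[0]
print("tip",tip,"base",base,"post",post,np.linalg.norm((tip-post)[:2]),np.linalg.norm((tip-base)[:2]))
for p in(base,post): d=tip-p;print(np.arctan2(d[1],d[0]))
print(R.from_rotvec(r.state()["eef_rot"]).as_matrix())
E
```

```text
front [[ 0.52339923 -0.08726062  0.004     ]
 [ 0.41699802 -0.10046284  0.004     ]] back [[ 0.54089872 -0.21868848  0.012     ]
 [ 0.43433096 -0.23113961  0.012     ]] 0.10721714947363607 0.1072926751519567
len 0.13220451428705984
yaw -1.4386753824490697 -1.4509181127615636
origin [ 0.47989476 -0.16682252  0.008     ] mouth [ 0.47660133 -0.1420404   0.008     ]
tip [0.45901647 0.08504573 0.001     ] base [0.44941054 0.20397207 0.0135    ] post [0.44883487 0.2135578  0.058     ] 0.1289147659885209 0.11931365738080973
-1.4901992212911888
-1.4917346456997764
[[-9.55681985e-01  2.94400904e-01 -2.25715319e-04]
 [ 2.94400990e-01  9.55681634e-01 -8.20023561e-04]
 [-2.57036935e-05 -8.50132558e-04 -9.99999638e-01]]
```

```bash
python3 -m creep '[{"rz":-0.9},{"rz":-0.9},{"rz":-0.9},{"rz":-0.9},{},{}]'; cat > go.py <<'E'
from h import *
import sys
def rel(target,yaw=None):
    s=r.state(); M=R.from_rotvec(s["eef_rot"]).as_matrix()
    print("t",s["time_s"],"pos",s["eef_pos"].round(4),"F",s["force"].round(2),"w",round(s["gripper_width"],4),"units",((M.T@(np.array(target)-s["eef_pos"]))/.025).round(2),"yaw y",round(np.arctan2(M[1,1],M[0,1]),4),"zax",M[:,2].round(3))
if __name__=="__main__": rel([float(a) for a in sys.argv[1:4]])
E
python3 go.py .449 .2135 .15
```

```text
t 0.15 pos [0.1692 0.5493 0.231 ] F [-0.47 -0.22 -0.3 ] w 0.0853 units [-14.65  -9.54   3.25] yaw y 1.272 zax [-0.    -0.001 -1.   ]validation failed for argument at $[0]...
```

```bash
python3 -m creep '[{"gripper":1,"x":0,"y":0,"z":0,"rx":0,"ry":0,"rz":-0.9},{"gripper":1,"x":0,"y":0,"z":0,"rx":0,"ry":0,"rz":-0.9},{"gripper":1,"x":0,"y":0,"z":0,"rx":0,"ry":0,"rz":-0.9},{"gripper":1,"x":0,"y":0,"z":0,"rx":0,"ry":0,"rz":-0.9},{"gripper":1,"x":0,"y":0,"z":0,"rx":0,"ry":0,"rz":0}]'; python3 go.py .449 .2135 .15
```

```text
time_s: 0.57
eef_pos: [0.1689, 0.5489, 0.23]
eef_rot: [0.149, -3.137, 0.004]
force: [0.5, -0.4, 0.5]
gripper_width: 0.0856
t 0.5667 pos [0.1689 0.5489 0.23  ] F [ 0.48 -0.4   0.49] w 0.0856 units [ -9.89 -14.41   3.23] yaw y 1.6657 zax [-0.    -0.003 -1.   ]
```

```bash
python3 -m creep '[{"gripper":1,"x":-0.65,"y":-1,"z":0,"rx":0,"ry":0,"rz":0},{"gripper":1,"x":-0.65,"y":-1,"z":0,"rx":0,"ry":0,"rz":0},{"gripper":1,"x":-0.65,"y":-1,"z":0,"rx":0,"ry":0,"rz":0},{"gripper":1,"x":-0.65,"y":-1,"z":0,"rx":0,"ry":0,"rz":0},{"gripper":1,"x":-0.65,"y":-1,"z":0,"rx":0,"ry":0,"rz":0},{"gripper":1,"x":-0.65,"y":-1,"z":0,"rx":0,"ry":0,"rz":0},{"gripper":1,"x":-0.65,"y":-1,"z":0,"rx":0,"ry":0,"rz":0},{"gripper":1,"x":-0.65,"y":-1,"z":0,"rx":0,"ry":0,"rz":0},{"gripper":1,"x":-0.65,"y":-1,"z":0,"rx":0,"ry":0,"rz":0},{"gripper":1,"x":-0.65,"y":-1,"z":0,"rx":0,"ry":0,"rz":0},{"gripper":1,"x":-0.65,"y":-1,"z":0,"rx":0,"ry":0,"rz":0},{"gripper":1,"x":-0.65,"y":-1,"z":0,"rx":0,"ry":0,"rz":0}]'; python3 go.py .449 .2135 .15
```

```text
time_s: 1.57
eef_pos: [0.3905, 0.2555, 0.2283]
eef_rot: [0.093, -3.136, 0.004]
force: [0.2, 0.7, -0.7]
gripper_width: 0.0852
t 1.5667 pos [0.3905 0.2555 0.2283] F [ 0.19  0.69 -0.68] w 0.0852 units [-2.25 -1.81  3.12] yaw y 1.6302 zax [-0.004 -0.003 -1.   ]
```

```bash
python3 -m creep '[{"gripper":1,"x":-0.75,"y":-0.6,"z":0.8,"rx":0,"ry":0,"rz":-0.1},{"gripper":1,"x":-0.75,"y":-0.6,"z":0.8,"rx":0,"ry":0,"rz":-0.1},{"gripper":1,"x":-0.75,"y":-0.6,"z":0.8,"rx":0,"ry":0,"rz":0},{"gripper":1,"x":0,"y":0,"z":0,"rx":0,"ry":0,"rz":0}]'; python3 go.py .449 .2135 .15
python3 - <<'E'
from h import *
import pickle
c=r.get_image("wrist"); pickle.dump(c,open("w1.pkl","wb")); 
cv2.imwrite("pics/w1.png",c["img"])
E
```

```text
time_s: 1.9
eef_pos: [0.4556, 0.2058, 0.1666]
eef_rot: [0.091, -3.14, 0.006]
force: [0.8, -0.7, -0.9]
gripper_width: 0.0855
t 1.9 pos [0.4556 0.2058 0.1666] F [ 0.77 -0.69 -0.88] w 0.0855 units [0.25 0.33 0.66] yaw y 1.6289 zax [-0.001 -0.004 -1.   ]
```

View pics/w1.png

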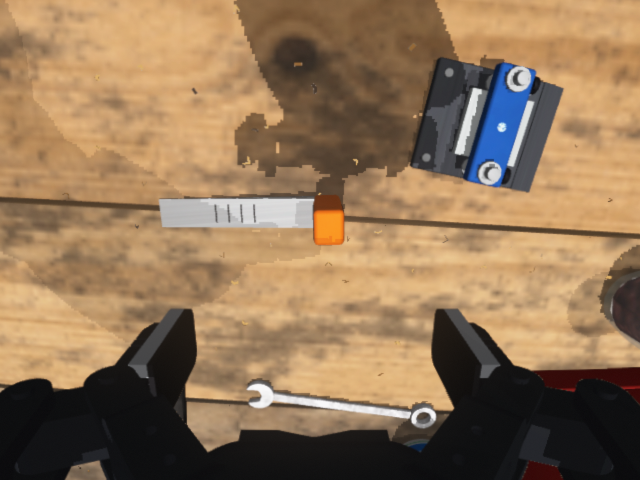

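```bash
python3 - <<'E'
from h import *
import pickle
c=pickle.load(open("w1.pkl","rb")); 
h=cv2.cvtColor(c["img"],cv2.COLOR_BGR2HSV); m=cv2.inRange(h,(5,150,225),(20,255,255))[180:260,290:370]
ys,xs=np.nonzero(m); print(xs.min()+290,xs.max()+290,ys.min()+180,ys.max()+180)
x0,x1,y1=xs.min()+290,xs.max()+290,ys.max()+180
for row in range(195,248,4): print(row,c["img"][row,328])
tip=onz(c,[(160,199),(160.5,227)],.001).mean(0)
print("tip",tip, "topcentre",onz(c,[((x0+x1)/2,y1-14.5)],.058))
E
```

```text
315 342 211 244
195 [ 27  53 102]
199 [ 21  51 104]
203 [ 23  52 107]
207 [ 23  53 105]
211 [ 25 106 224]
215 [ 37 154 250]
219 [ 37 154 250]
223 [ 37 153 250]
227 [ 36 153 250]
231 [ 35 152 250]
235 [ 37 152 250]
239 [ 32 130 242]
243 [ 30 117 232]
247 [109 161 206]
tip [0.45821323 0.08568556 0.001     ] topcentre [[0.44866909 0.21456653 0.058     ]]
```

```bash
python3 -m creep '[{"gripper":1,"x":0.27,"y":0.35,"z":0.5,"rx":0,"ry":0,"rz":-0.18},{"gripper":1,"x":0,"y":0,"z":0.8,"rx":0,"ry":0,"rz":0},{"gripper":1,"x":0,"y":0,"z":0.8,"rx":0,"ry":0,"rz":0},{"gripper":1,"x":0,"y":0,"z":0.8,"rx":0,"ry":0,"rz":0},{"gripper":1,"x":0,"y":0,"z":0,"rx":0,"ry":0,"rz":0}]'; python3 go.py .4485 .2142 .026
```

```text
time_s: 2.37
eef_pos: [0.4462, 0.2185, 0.0953]
eef_rot: [-0.104, 3.137, 0.0]
force: [0.7, -1.0, -0.4]
gripper_width: 0.0853
t 2.3667 pos [0.4462 0.2185 0.0953] F [ 0.73 -1.01 -0.36] w 0.0853 units [-0.08 -0.18  2.77] yaw y 1.6371 zax [ 0.002  0.    -1.   ]
```

```bash
python3 -m creep '[{"gripper":1,"x":-0.08,"y":-0.18,"z":0.6,"rx":0,"ry":0,"rz":-0.1},{"gripper":1,"x":0,"y":0,"z":0.7,"rx":0,"ry":0,"rz":0},{"gripper":1,"x":0,"y":0,"z":0.6,"rx":0,"ry":0,"rz":0},{"gripper":1,"x":0,"y":0,"z":0.4,"rx":0,"ry":0,"rz":0},{"gripper":1,"x":0,"y":0,"z":0,"rx":0,"ry":0,"rz":0}]'; python3 go.py .4485 .2142 .026
```

```text
time_s: 2.78
eef_pos: [0.4489, 0.2173, 0.0409]
eef_rot: [-0.112, 3.133, 0.003]
force: [0.1, 0.1, -0.6]
gripper_width: 0.0852
t 2.7833 pos [0.4489 0.2173 0.0409] F [ 0.13  0.07 -0.56] w 0.0852 units [ 0.03 -0.12  0.59] yaw y 1.6421 zax [ 0.006  0.002 -1.   ]
```

```bash
python3 -m creep '[{"gripper":1,"x":0,"y":-0.12,"z":0.55,"rx":0,"ry":0,"rz":0},{"gripper":1,"x":0,"y":0,"z":0,"rx":0,"ry":0,"rz":0},{"gripper":0.5,"x":0,"y":0,"z":0,"rx":0,"ry":0,"rz":0},{"gripper":0,"x":0,"y":0,"z":0,"rx":0,"ry":0,"rz":0},{"gripper":0,"x":0,"y":0,"z":0,"rx":0,"ry":0,"rz":0},{"gripper":0,"x":0,"y":0,"z":0,"rx":0,"ry":0,"rz":0},{"gripper":0,"x":0,"y":0,"z":0,"rx":0,"ry":0,"rz":0},{"gripper":0,"x":0,"y":0,"z":0,"rx":0,"ry":0,"rz":0},{"gripper":0,"x":0,"y":0,"z":0,"rx":0,"ry":0,"rz":0},{"gripper":0,"x":0,"y":0,"z":0,"rx":0,"ry":0,"rz":0}]' 60; python3 go.py .4485 .2142 .026
```

```text
time_s: 3.62
eef_pos: [0.451, 0.2169, 0.034]
eef_rot: [-0.108, 3.127, 0.007]
force: [-0.2, -0.1, -1.7]
gripper_width: 0.019
t 3.6167 pos [0.451  0.2169 0.034 ] F [-0.22 -0.08 -1.69] w 0.019 units [ 0.11 -0.1   0.32] yaw y 1.6398 zax [ 0.012  0.005 -1.   ]
```

```bash
python3 -m creep '[{"gripper":0.5,"x":0,"y":0,"z":0,"rx":0,"ry":0,"rz":0},{"gripper":0.5,"x":0,"y":0,"z":0,"rx":0,"ry":0,"rz":0},{"gripper":0.5,"x":0,"y":0,"z":0,"rx":0,"ry":0,"rz":0},{"gripper":0.5,"x":0.11,"y":-0.1,"z":0.3,"rx":0.05,"ry":0.12,"rz":-0.08},{"gripper":0.5,"x":0,"y":0,"z":0,"rx":0,"ry":0,"rz":0}]' 60; python3 go.py .4485 .2142 .026
```

```text
time_s: 4.03
eef_pos: [0.4483, 0.214, 0.0259]
eef_rot: [0.123, -3.138, 0.002]
force: [0.1, -0.2, -0.4]
gripper_width: 0.0428
t 4.0333 pos [0.4483 0.214  0.0259] F [ 0.14 -0.16 -0.44] w 0.0428 units [-0.01  0.01 -0.01] yaw y 1.649 zax [-0.001 -0.002 -1.   ]
```

Pose now matches the target closely; close again.

```bash
python3 -m creep '[{"gripper":0,"x":0,"y":0,"z":0,"rx":0,"ry":0,"rz":0},{"gripper":0,"x":0,"y":0,"z":0,"rx":0,"ry":0,"rz":0},{"gripper":0,"x":0,"y":0,"z":0,"rx":0,"ry":0,"rz":0},{"gripper":0,"x":0,"y":0,"z":0,"rx":0,"ry":0,"rz":0},{"gripper":0,"x":0,"y":0,"z":0,"rx":0,"ry":0,"rz":0}]' 60; python3 go.py .4485 .2142 .026
```

```text
time_s: 4.45
eef_pos: [0.4481, 0.2138, 0.0255]
eef_rot: [0.123, -3.137, 0.003]
force: [-0.1, -0.3, -0.7]
gripper_width: 0.0194
t 4.45 pos [0.4481 0.2138 0.0255] F [-0.12 -0.28 -0.66] w 0.0194 units [-0.02  0.01 -0.02] yaw y 1.649 zax [-0.002 -0.002 -1.   ]
```

```bash
python3 -m creep '[{"gripper":0,"x":0,"y":0,"z":-0.5,"rx":0,"ry":0,"rz":0},{"gripper":0,"x":0,"y":0,"z":-0.8,"rx":0,"ry":0,"rz":0},{"gripper":0,"x":0,"y":0,"z":-0.8,"rx":0,"ry":0,"rz":0},{"gripper":0,"x":0,"y":0,"z":0,"rx":0,"ry":0,"rz":0},{"gripper":0,"x":0,"y":0,"z":0,"rx":0,"ry":0,"rz":0}]' 60; python3 go.py .4485 .2142 .07
python3 - <<'E'
from h import *
import pickle
cs={}
for n in ("scene","top","wrist"):
    c=r.get_image(n); cs[n]=c; cv2.imwrite(f"pics/{n}2.png",c["img"])
pickle.dump(cs,open("c2.pkl","wb"))
E
```

```text
time_s: 4.87
eef_pos: [0.4475, 0.2138, 0.0792]
eef_rot: [0.123, -3.135, 0.004]
force: [0.1, -1.1, -1.1]
gripper_width: 0.0192
t 4.8667 pos [0.4475 0.2138 0.0792] F [ 0.11 -1.07 -1.09] w 0.0192 units [-0.04  0.01  0.37] yaw y 1.6493 zax [-0.004 -0.003 -1.   ]
```

View pics/wrist2.png

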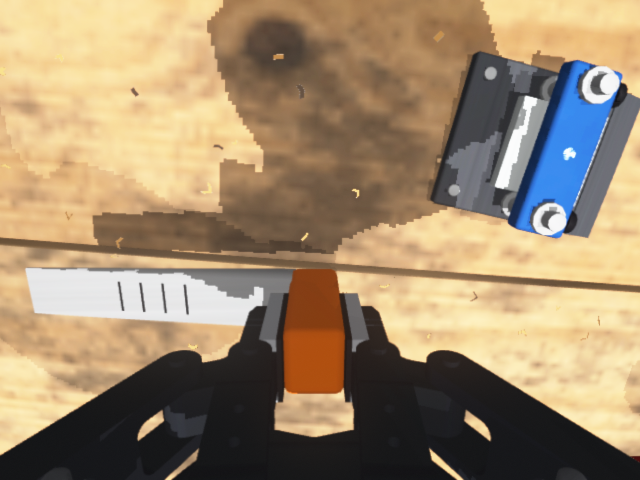

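View pics/scene2.png

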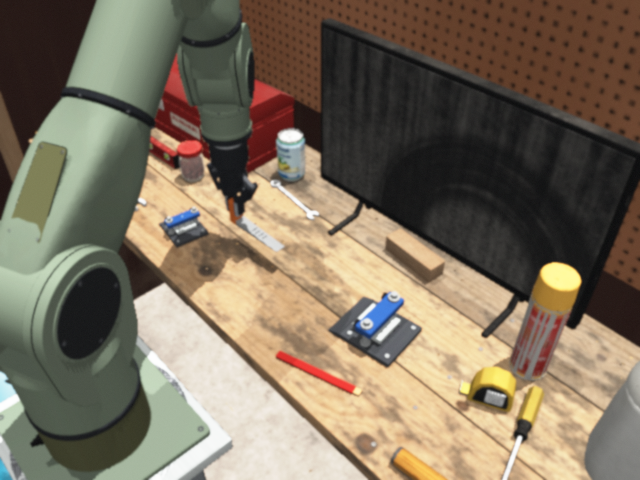

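View pics/top2.png

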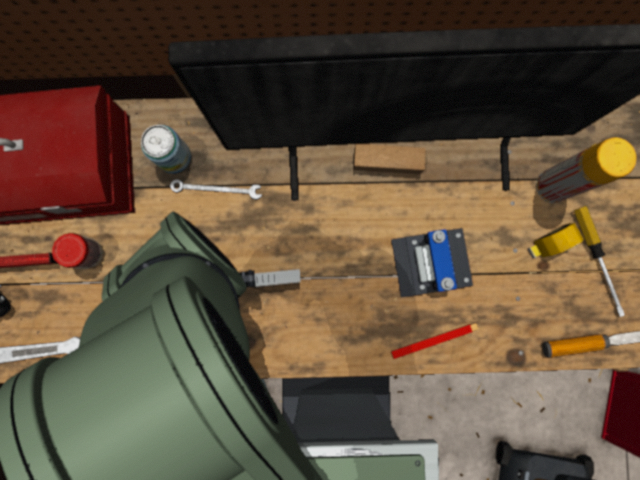

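```bash
python3 - <<'E'
from h import *
import pickle
c=pickle.load(open("c2.pkl","rb"))["wrist"]
s=r.state();M=R.from_rotvec(s["eef_rot"]).as_matrix();p=s["eef_pos"];o=p+M@[0,0,.0255]
for y in(-.011,.011): print(proj(c,[o+M@[y,-.1300,0]]), proj(c,[o+M@[y,-.13,-.0015]]))
E
python3 go.py .4528 .0465 .065
python3 -m creep '[{"gripper":0,"x":0,"y":-1,"z":0,"rx":0,"ry":0,"rz":-0.2},{"gripper":0,"x":0,"y":-1,"z":0,"rx":0,"ry":0,"rz":-0.2},{"gripper":0,"x":0,"y":-1,"z":0,"rx":0,"ry":0,"rz":0},{"gripper":0,"x":0,"y":-1,"z":0,"rx":0,"ry":0,"rz":0},{"gripper":0,"x":0,"y":-1,"z":0,"rx":0,"ry":0,"rz":0},{"gripper":0,"x":0,"y":-0.7,"z":0,"rx":0,"ry":0,"rz":0},{"gripper":0,"x":0,"y":0,"z":0,"rx":0,"ry":0,"rz":0},{"gripper":0,"x":0,"y":0,"z":0,"rx":0,"ry":0,"rz":0}]'; python3 go.py .4528 .0465 .065
```

```text
[[ 33.89725405 311.82887866]] [[ 31.82361906 313.2888063 ]]
[[ 24.05175683 267.40637992]] [[ 21.82229588 268.57725794]]
t 5.0167 pos [0.4472 0.2137 0.0784] F [-0.32 -0.09 -1.27] w 0.0193 units [ 0.3  -6.68  0.56] yaw y 1.6494 zax [-0.005 -0.004 -1.   ]
time_s: 5.68
eef_pos: [0.4609, 0.0669, 0.0728]
eef_rot: [0.197, -3.122, 0.005]
force: [0.2, 1.1, -1.7]
gripper_width: 0.0193
t 5.6833 pos [0.4609 0.0669 0.0728] F [ 0.22  1.15 -1.67] w 0.0193 units [ 0.42 -0.77  0.32] yaw y 1.6968 zax [-0.013 -0.004 -1.   ]
```

```bash
python3 -m creep '[{"gripper":0,"x":0.42,"y":-0.7,"z":0.2,"rx":-0.04,"ry":-0.12,"rz":0},{"gripper":0,"x":0,"y":0,"z":0,"rx":0,"ry":0,"rz":0}]'; python3 go.py .4528 .0465 .065
python3 - <<'E'
from h import *
import pickle
cs={}
for n in ("scene","wrist","top"):
    c=r.get_image(n); cs[n]=c; cv2.imwrite(f"pics/{n}3.png",c["img"])
pickle.dump(cs,open("c3.pkl","wb"))
E
```

```text
time_s: 5.85
eef_pos: [0.4521, 0.0487, 0.0669]
eef_rot: [0.199, -3.134, -0.004]
force: [-0.4, -1.9, -2.2]
gripper_width: 0.0195
t 5.85 pos [0.4521 0.0487 0.0669] F [-0.45 -1.95 -2.2 ] w 0.0195 units [-0.02 -0.09  0.08] yaw y 1.6978 zax [-0.001  0.002 -1.   ]
```

View pics/wrist3.png

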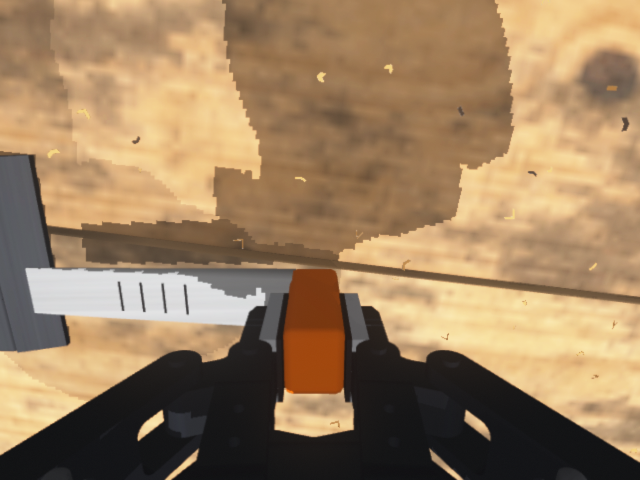

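View pics/scene3.png

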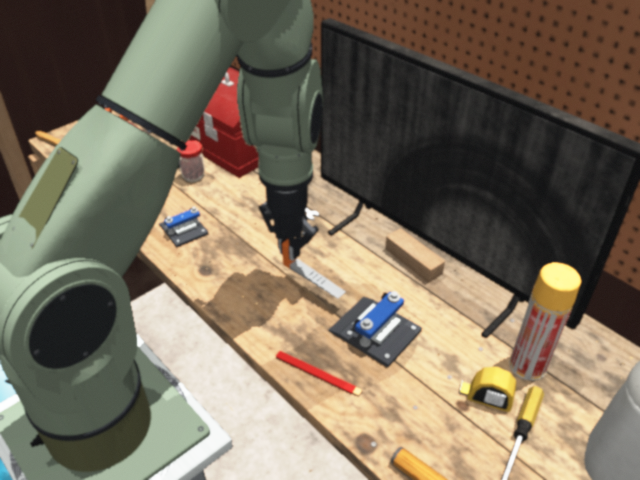

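```bash
python3 - <<'E'
from h import *
import pickle
c=pickle.load(open("c3.pkl","rb"))["wrist"]
f=onz(c,[(34,156),(68,342)],.004);print(f,np.linalg.norm(f[0]-f[1]))
w=f[1]-f[0]; print(np.arctan2(w[1],w[0])) 
m=f.mean(0); th=-1.445;x=np.array([np.cos(th),np.sin(th),0]);print("mouth",m+.05*x)
E
```

```text
[[ 0.41444553 -0.0962617   0.004     ]
 [ 0.51966039 -0.08369523  0.004     ]] 0.10596264104622569
0.11887321860760906
mouth [ 0.4733262  -0.13958337  0.004     ]
```

```bash
python3 -m creep '[{"gripper":0,"x":0,"y":-0.6,"z":0.3,"rx":0,"ry":0,"rz":0},{"gripper":0,"x":0,"y":0,"z":0.3,"rx":0,"ry":0,"rz":0},{"gripper":0,"x":0,"y":0,"z":0.3,"rx":0,"ry":0,"rz":0},{"gripper":0,"x":0,"y":0,"z":0,"rx":0,"ry":0,"rz":0}]'
cat > st.py <<'E'
from h import *
s=r.state();M=R.from_rotvec(s["eef_rot"]).as_matrix();p=s["eef_pos"]
u=p+M@[0,0,.0255]; tip=u+M@[0,-.13,0]
th=-1.448;x=np.array([np.cos(th),np.sin(th),0]);y=np.array([-x[1],x[0],0])
d=tip-[.475,-.141,.012]
print("t",round(s["time_s"],2),"tip in mouth mm x %.1f y %.1f z %.1f | post underside above bed %.1f"%(d@x*1e3,d@y*1e3,d[2]*1e3,(u[2]-.012)*1e3),"yaw err %.3f"%(np.arctan2(-M[1,1],-M[0,1])-th),"zax",M[:,2].round(3),"F along %.1f lat %.1f z %.1f"%(s["force"]@x,s["force"]@y,s["force"][2]),"w",round(s["gripper_width"],4))
E
python3 st.py
```

```text
time_s: 6.33
eef_pos: [0.4569, 0.0403, 0.0439]
eef_rot: [-0.21, 3.132, 0.009]
force: [0.3, 0.0, -1.0]
gripper_width: 0.0193
t 6.33 tip in mouth mm x -52.3 y 5.8 z 5.7 | post underside above bed 6.4 yaw err 0.011 zax [ 0.002  0.006 -1.   ] F along 0.0 lat 0.3 z -1.0 w 0.0193
```

```bash
python3 -m creep '[{"gripper":0,"x":0.2,"y":-0.2,"z":0.1,"rx":0.06,"ry":0,"rz":0.1},{"gripper":0,"x":0,"y":0,"z":0,"rx":0,"ry":0,"rz":0}]';python3 st.py
```

```text
time_s: 6.5
eef_pos: [0.4525, 0.036, 0.0409]
eef_rot: [-0.196, 3.133, -0.0]
force: [-0.6, -0.6, -1.4]
gripper_width: 0.0192
t 6.5 tip in mouth mm x -48.5 y -0.4 z 3.5 | post underside above bed 3.4 yaw err 0.002 zax [ 0.002  0.    -1.   ] F along 0.5 lat -0.7 z -1.4 w 0.0192
```

```bash
python3 -m creep '[{"gripper":0,"x":0,"y":-0.2,"z":0.09,"rx":0,"ry":0,"rz":0},{"gripper":0,"x":0,"y":-0.3,"z":0,"rx":0,"ry":0,"rz":0},{"gripper":0,"x":0,"y":0,"z":0,"rx":0,"ry":0,"rz":0}]';python3 st.py
```

```text
time_s: 6.75
eef_pos: [0.4547, 0.0242, 0.0388]
eef_rot: [-0.2, 3.133, 0.001]
force: [-0.4, -0.9, -0.8]
gripper_width: 0.0192
t 6.75 tip in mouth mm x -36.4 y 0.8 z 1.3 | post underside above bed 1.3 yaw err 0.005 zax [ 0.003  0.001 -1.   ] F along 0.8 lat -0.5 z -0.8 w 0.0192
```

```bash
python3 -m creep '[{"gripper":0,"x":0.02,"y":-0.4,"z":0,"rx":0,"ry":0,"rz":0.03},{"gripper":0,"x":0.02,"y":-0.4,"z":0,"rx":0,"ry":0,"rz":0.03},{"gripper":0,"x":0,"y":-0.3,"z":0,"rx":0,"ry":0,"rz":0},{"gripper":0,"x":0,"y":0,"z":0,"rx":0,"ry":0,"rz":0}]';python3 st.py
```

```text
time_s: 7.08
eef_pos: [0.4581, -0.0051, 0.0393]
eef_rot: [-0.19, 3.132, 0.002]
force: [-0.8, -0.6, -1.4]
gripper_width: 0.0189
t 7.08 tip in mouth mm x -6.9 y -0.2 z 1.6 | post underside above bed 1.8 yaw err -0.002 zax [ 0.004  0.001 -1.   ] F along 0.5 lat -0.9 z -1.4 w 0.0189
```

```bash
python3 -m creep '[{"gripper":0,"x":0,"y":-0.3,"z":0.05,"rx":0,"ry":0.04,"rz":0},{"gripper":0,"x":0,"y":-0.3,"z":0.02,"rx":0,"ry":0,"rz":0},{"gripper":0,"x":0,"y":-0.3,"z":0.02,"rx":0,"ry":0,"rz":0},{"gripper":0,"x":0,"y":0,"z":0,"rx":0,"ry":0,"rz":0}]';python3 st.py
python3 - <<'E'
from h import *
for n in ("scene","wrist","top"):
    c=r.get_image(n); cv2.imwrite(f"pics/{n}4.png",c["img"])
    if n=="scene": cv2.imwrite("pics/s4z.png",cv2.resize(c["img"][250:370,290:430],None,fx=5,fy=5,interpolation=cv2.INTER_CUBIC))
E
```

```text
time_s: 7.42
eef_pos: [0.4617, -0.0292, 0.0372]
eef_rot: [-0.191, 3.135, 0.003]
force: [-0.2, -2.6, 4.0]
gripper_width: 0.0196
t 7.42 tip in mouth mm x 17.4 y 0.4 z -0.5 | post underside above bed -0.3 yaw err -0.001 zax [ 0.001  0.002 -1.   ] F along 2.5 lat -0.5 z 4.0 w 0.0196
```

View pics/s4z.png

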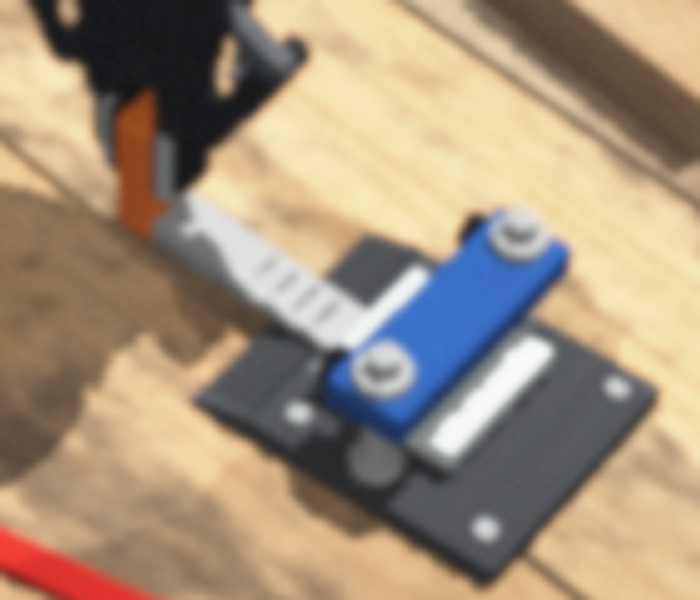

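View pics/wrist4.png

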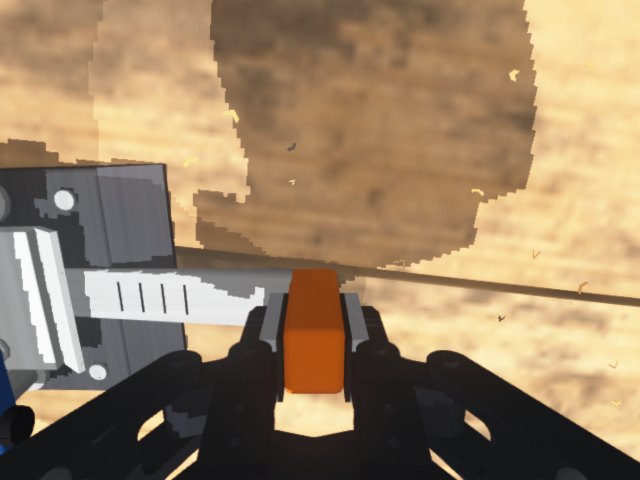

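View pics/top4.png

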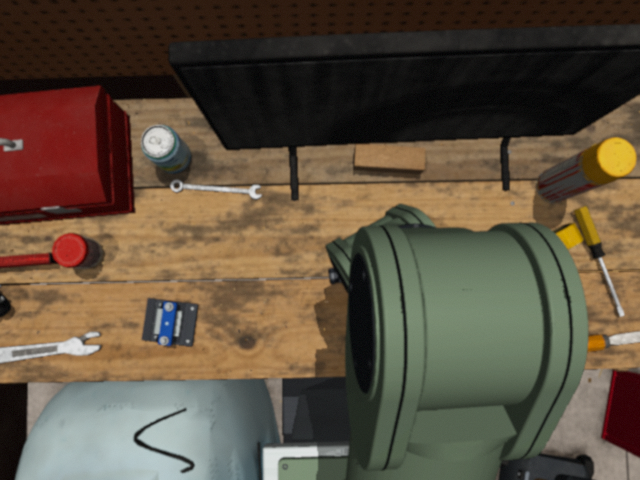

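```bash
python3 -m creep '[{"gripper":0,"x":0,"y":-0.2,"z":0,"rx":0,"ry":0,"rz":0},{"gripper":0,"x":0,"y":-0.2,"z":0,"rx":0,"ry":0,"rz":0},{"gripper":0,"x":0,"y":0,"z":0,"rx":0,"ry":0,"rz":0}]';python3 st.py
python3 -m creep '[{"gripper":0,"x":0,"y":-0.2,"z":0,"rx":0,"ry":0,"rz":0},{"gripper":0,"x":0,"y":0,"z":0,"rx":0,"ry":0,"rz":0}]';python3 st.py
```

```text
time_s: 7.82
eef_pos: [0.4632, -0.0377, 0.0375]
eef_rot: [-0.195, 3.134, 0.005]
force: [0.5, -2.3, 2.0]
gripper_width: 0.0192
t 7.82 tip in mouth mm x 26.0 y 1.2 z -0.4 | post underside above bed 0.0 yaw err 0.002 zax [ 0.001  0.003 -1.   ] F along 2.4 lat 0.2 z 2.0 w 0.0192
time_s: 7.98
eef_pos: [0.464, -0.0427, 0.0375]
eef_rot: [-0.197, 3.134, 0.006]
force: [0.5, -2.5, 2.3]
gripper_width: 0.0193
t 7.98 tip in mouth mm x 31.0 y 1.5 z -0.4 | post underside above bed 0.0 yaw err 0.003 zax [ 0.001  0.004 -1.   ] F along 2.5 lat 0.2 z 2.3 w 0.0193
```

```bash
python3 -m creep '[{"gripper":0,"x":0,"y":-0.2,"z":0,"rx":0,"ry":0,"rz":0},{"gripper":0,"x":0,"y":0,"z":0,"rx":0,"ry":0,"rz":0}]';python3 st.py
python3 -m creep '[{"gripper":0,"x":0.02,"y":-0.2,"z":0,"rx":0,"ry":0,"rz":0},{"gripper":0,"x":0,"y":0,"z":0,"rx":0,"ry":0,"rz":0}]';python3 st.py
python3 -m creep '[{"gripper":0,"x":0.02,"y":-0.2,"z":0,"rx":0,"ry":0,"rz":0},{"gripper":0,"x":0,"y":0,"z":0,"rx":0,"ry":0,"rz":0}]';python3 st.py
python3 - <<'E'
from h import *
for n in ("scene","wrist"):
    c=r.get_image(n); cv2.imwrite(f"pics/{n}5.png",c["img"])
    if n=="scene": cv2.imwrite("pics/s5z.png",cv2.resize(c["img"][250:370,290:430],None,fx=5,fy=5,interpolation=cv2.INTER_CUBIC))
E
```

```text
time_s: 8.15
eef_pos: [0.4648, -0.0478, 0.0376]
eef_rot: [-0.198, 3.133, 0.006]
force: [-0.0, -2.3, 2.5]
gripper_width: 0.0191
t 8.15 tip in mouth mm x 36.2 y 1.7 z -0.4 | post underside above bed 0.1 yaw err 0.003 zax [ 0.002  0.004 -1.   ] F along 2.3 lat -0.3 z 2.5 w 0.0191
time_s: 8.32
eef_pos: [0.465, -0.0531, 0.0376]
eef_rot: [-0.198, 3.133, 0.006]
force: [-0.3, -1.9, 3.0]
gripper_width: 0.0191
t 8.32 tip in mouth mm x 41.5 y 1.4 z -0.4 | post underside above bed 0.1 yaw err 0.004 zax [ 0.002  0.004 -1.   ] F along 1.9 lat -0.6 z 3.0 w 0.0191
time_s: 8.48
eef_pos: [0.4653, -0.058, 0.0376]
eef_rot: [-0.2, 3.133, 0.007]
force: [1.2, -5.6, 0.6]
gripper_width: 0.0191
t 8.48 tip in mouth mm x 46.3 y 1.2 z -0.5 | post underside above bed 0.1 yaw err 0.005 zax [ 0.002  0.005 -1.   ] F along 5.7 lat 0.5 z 0.6 w 0.0191
```

View pics/s5z.png

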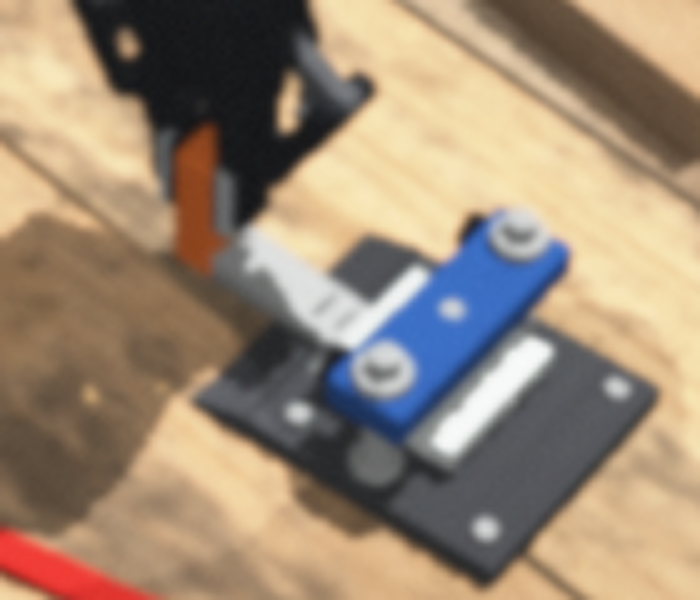

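View pics/wrist5.png

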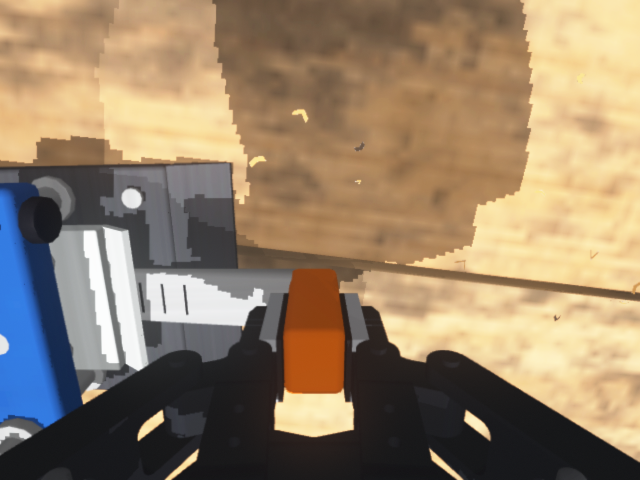

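```bash
python3 -m creep '[{"gripper":0,"x":0.02,"y":-0.2,"z":0,"rx":0.04,"ry":0,"rz":0.03},{"gripper":0,"x":0,"y":0,"z":0,"rx":0,"ry":0,"rz":0}]';python3 st.py
python3 -m creep '[{"gripper":0,"x":0.02,"y":-0.2,"z":0,"rx":0,"ry":0,"rz":0},{"gripper":0,"x":0,"y":0,"z":0,"rx":0,"ry":0,"rz":0}]';python3 st.py
python3 -m creep '[{"gripper":0,"x":0.02,"y":-0.2,"z":0,"rx":0,"ry":0,"rz":0},{"gripper":0,"x":0,"y":0,"z":0,"rx":0,"ry":0,"rz":0}]';python3 st.py
python3 - <<'E'
from h import *
for n in ("scene","wrist"):
    c=r.get_image(n); cv2.imwrite(f"pics/{n}6.png",c["img"])
    if n=="scene": cv2.imwrite("pics/s6z.png",cv2.resize(c["img"][280:345,340:420],None,fx=8,fy=8,interpolation=cv2.INTER_CUBIC))
E
```

```text
time_s: 8.75
eef_pos: [0.4655, -0.0621, 0.0374]
eef_rot: [-0.196, 3.133, 0.002]
force: [0.9, -6.9, 0.3]
gripper_width: 0.0195
t 8.75 tip in mouth mm x 50.5 y 0.6 z -0.2 | post underside above bed -0.1 yaw err 0.002 zax [ 0.003  0.001 -1.   ] F along 7.0 lat 0.1 z 0.3 w 0.0195
time_s: 8.92
eef_pos: [0.4657, -0.0658, 0.0375]
eef_rot: [-0.199, 3.132, 0.005]
force: [1.3, -7.5, 0.3]
gripper_width: 0.0193
t 8.92 tip in mouth mm x 54.2 y 0.7 z -0.4 | post underside above bed -0.0 yaw err 0.004 zax [ 0.003  0.003 -1.   ] F along 7.6 lat 0.4 z 0.3 w 0.0193
time_s: 9.08
eef_pos: [0.4661, -0.0696, 0.0375]
eef_rot: [-0.203, 3.131, 0.008]
force: [1.0, -7.4, 0.1]
gripper_width: 0.0192
t 9.08 tip in mouth mm x 57.9 y 0.8 z -0.6 | post underside above bed 0.0 yaw err 0.006 zax [ 0.004  0.005 -1.   ] F along 7.4 lat 0.1 z 0.1 w 0.0192
```

View pics/s6z.png

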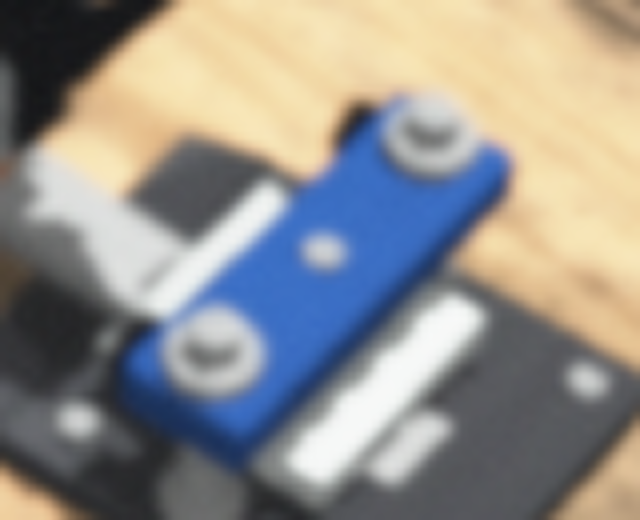

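View pics/wrist6.png

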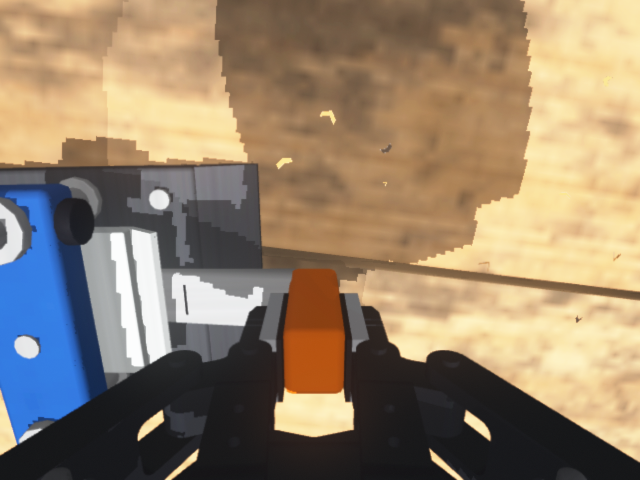

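```bash
python3 -m creep '[{"gripper":0,"x":0.02,"y":-0.22,"z":0,"rx":0.05,"ry":0.02,"rz":0.04},{"gripper":0,"x":0,"y":0,"z":0,"rx":0,"ry":0,"rz":0}]';python3 st.py
python3 -m creep '[{"gripper":0,"x":0.02,"y":-0.22,"z":0,"rx":0.02,"ry":0,"rz":0},{"gripper":0,"x":0,"y":0,"z":0,"rx":0,"ry":0,"rz":0}]';python3 st.py
python3 - <<'E'
from h import *
for n in ("scene","wrist"):
    c=r.get_image(n); cv2.imwrite(f"pics/{n}7.png",c["img"])
    if n=="scene": cv2.imwrite("pics/s7z.png",cv2.resize(c["img"][280:345,340:420],None,fx=8,fy=8,interpolation=cv2.INTER_CUBIC))
E
```

```text
time_s: 9.35
eef_pos: [0.4664, -0.0739, 0.0374]
eef_rot: [-0.198, 3.133, 0.001]
force: [1.2, -7.6, -0.6]
gripper_width: 0.0193
t 9.35 tip in mouth mm x 62.3 y 0.2 z -0.2 | post underside above bed -0.1 yaw err 0.003 zax [ 0.002  0.001 -1.   ] F along 7.7 lat 0.3 z -0.6 w 0.0193
time_s: 9.52
eef_pos: [0.4667, -0.078, 0.0374]
eef_rot: [-0.201, 3.132, 0.0]
force: [1.5, -7.9, -0.3]
gripper_width: 0.0189
t 9.52 tip in mouth mm x 66.4 y 0.3 z -0.1 | post underside above bed -0.1 yaw err 0.005 zax [ 0.003  0.    -1.   ] F along 8.1 lat 0.5 z -0.3 w 0.0189
```

View pics/s7z.png

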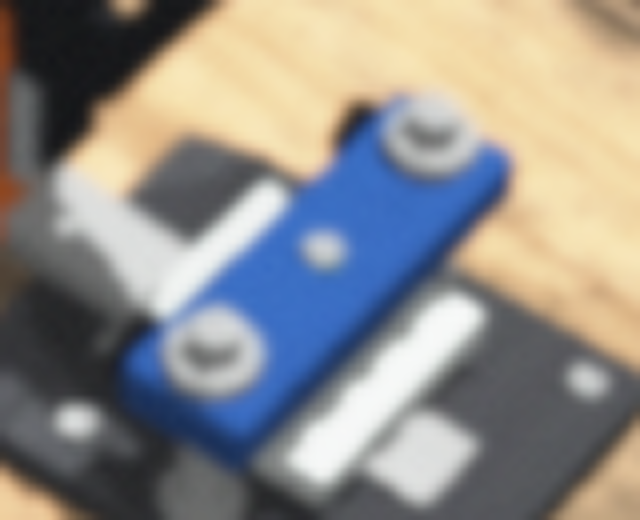

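```bash
python3 - <<'E'
from h import *
for k in (5,6,7):
    im=cv2.imread(f"pics/scene{k}.png").astype(int)
    print(k)
    for v in range(307,317): print(v,[tuple(im[v,u]) for u in range(377,384)])
c=cv2.imread("pics/wrist7.png");cv2.imwrite("pics/w7z.png",cv2.resize(c[160:480,0:270],None,fx=1.8,fy=1.8))
E
```

```text
5
307 [(np.int64(198), np.int64(112), np.int64(61)), (np.int64(198), np.int64(113), np.int64(61)), (np.int64(197), np.int64(112), np.int64(60)), (np.int64(198), np.int64(113), np.int64(60)), (np.int64(196), np.int64(111), np.int64(59)), (np.int64(197), np.int64(111), np.int64(59)), (np.int64(197), np.int64(112), np.int64(60))]
308 [(np.int64(197), np.int64(112), np.int64(60)), (np.int64(198), np.int64(114), np.int64(64)), (np.int64(198), np.int64(116), np.int64(68)), (np.int64(198), np.int64(118), np.int64(73)), (np.int64(198), np.int64(117), np.int64(70)), (np.int64(197), np.int64(113), np.int64(63)), (np.int64(197), np.int64(112), np.int64(61))]
309 [(np.int64(197), np.int64(117), np.int64(68)), (np.int64(200), np.int64(129), np.int64(88)), (np.int64(201), np.int64(140), np.int64(109)), (np.int64(201), np.int64(145), np.int64(117)), (np.int64(199), np.int64(138), np.int64(105)), (np.int64(200), np.int64(126), np.int64(85)), (np.int64(198), np.int64(116), np.int64(69))]
310 [(np.int64(198), np.int64(128), np.int64(88)), (np.int64(203), np.int64(156), np.int64(131)), (np.int64(208), 
[... 8094 characters left out ...]
 (np.int64(192), np.int64(110), np.int64(61))]
315 [(np.int64(195), np.int64(111), np.int64(59)), (np.int64(195), np.int64(111), np.int64(59)), (np.int64(194), np.int64(111), np.int64(61)), (np.int64(192), np.int64(109), np.int64(59)), (np.int64(193), np.int64(110), np.int64(59)), (np.int64(193), np.int64(109), np.int64(59)), (np.int64(195), np.int64(110), np.int64(60))]
316 [(np.int64(196), np.int64(111), np.int64(60)), (np.int64(195), np.int64(109), np.int64(58)), (np.int64(195), np.int64(110), np.int64(59)), (np.int64(195), np.int64(111), np.int64(59)), (np.int64(196), np.int64(111), np.int64(60)), (np.int64(195), np.int64(111), np.int64(58)), (np.int64(195), np.int64(110), np.int64(58))]
```

View pics/w7z.png

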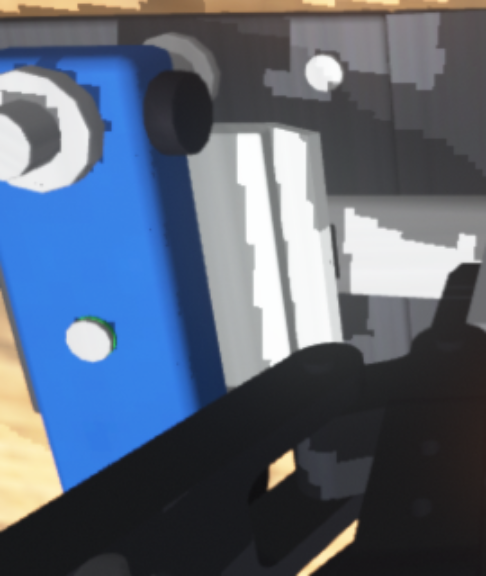

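The wrist view shows a green sliver at the pin's right edge, at crop (112,340), so the lift is above 1.5 mm. I'll go a little further.

```bash
python3 -m creep '[{"gripper":0,"x":0.02,"y":-0.21,"z":0,"rx":0.02,"ry":0.02,"rz":0.04},{"gripper":0,"x":0,"y":0,"z":0,"rx":0,"ry":0,"rz":0}]';python3 st.py
python3 -m creep '[{"gripper":0,"x":0.01,"y":-0.16,"z":0,"rx":0.02,"ry":0,"rz":0},{"gripper":0,"x":0,"y":0,"z":0,"rx":0,"ry":0,"rz":0}]';python3 st.py
python3 - <<'E'
from h import *
c=r.get_image("wrist")["img"];cv2.imwrite("pics/w8z.png",cv2.resize(c[160:480,0:330],None,fx=1.8,fy=1.8))
c=r.get_image("scene")["img"];cv2.imwrite("pics/scene8.png",c);cv2.imwrite("pics/s8z.png",cv2.resize(c[280:345,340:420],None,fx=8,fy=8,interpolation=cv2.INTER_CUBIC))
E
python3 st.py
```

```text
time_s: 9.78
eef_pos: [0.4671, -0.0817, 0.0374]
eef_rot: [-0.197, 3.134, -0.001]
force: [0.9, -8.9, -1.3]
gripper_width: 0.0192
t 9.78 tip in mouth mm x 70.2 y -0.2 z -0.1 | post underside above bed -0.1 yaw err 0.003 zax [ 0.001 -0.    -1.   ] F along 8.9 lat -0.2 z -1.3 w 0.0192
time_s: 9.95
eef_pos: [0.4673, -0.0843, 0.0374]
eef_rot: [-0.199, 3.134, -0.001]
force: [0.9, -8.0, -2.0]
gripper_width: 0.0192
t 9.95 tip in mouth mm x 72.8 y -0.1 z -0.0 | post underside above bed -0.1 yaw err 0.004 zax [ 0.002 -0.    -1.   ] F along 8.0 lat -0.1 z -2.0 w 0.0192
t 10.05 tip in mouth mm x 72.8 y -0.1 z -0.0 | post underside above bed -0.1 yaw err 0.004 zax [ 0.002 -0.001 -1.   ] F along 2.7 lat 0.4 z 1.1 w 0.0192
```

View pics/w8z.png

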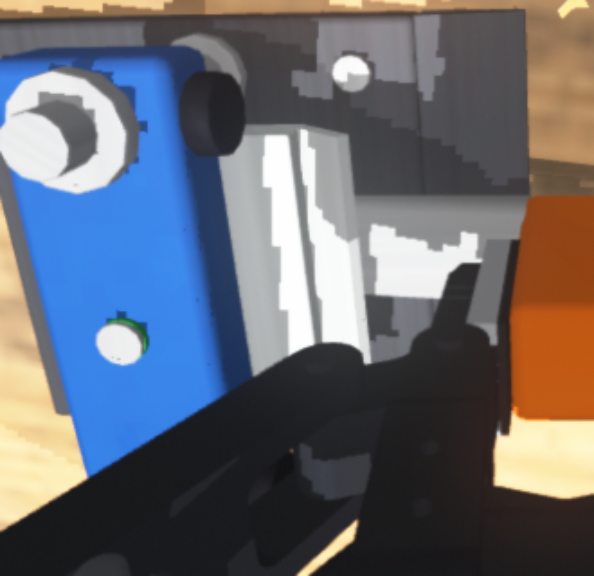

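View pics/scene8.png

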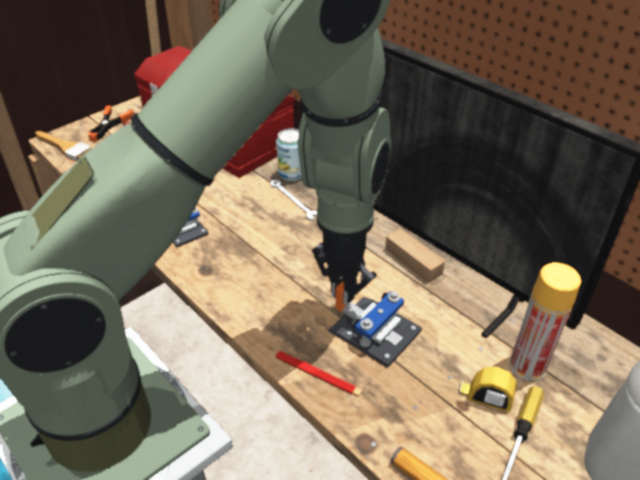

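```bash
python3 - <<'E'
from h import *
print(r.finish_job())
E
python3 st.py
```

```text
the job is handed in; nothing more can be done
None
the job is handed in; nothing more can be done
```

I gripped the taper gauge by its orange post, lifted it and slid it level and straight into the larger jig. I handed in at about 10 s, still gripping the gauge at 60 N (opening 19 mm). No verdict was reported.

**Last readings**

| Check | Reading |
|---|---|
| Tip past the mouth | about 73 mm |
| Off centre | under 1 mm by the state; the mouth itself is known to about 3 mm |
| Alignment error | 0.004 rad |
| Height above the bed | about 0 mm (resting on it) |
| Plate lift | about 2.8 mm, estimated from where the push force began to rise (41–46 mm in) |
| Pin | green in the wrist view, no red |
| Spanner and offcut | never approached; in the last scene picture they look where they started |

**Checks that disagreed or were weak**
- **Mouth position:** the two camera estimates differed by about 3 mm, so I used the mean.
- **Scene view of the pin:** it was too coarse to show the green, so I relied on the wrist view.
- **Force along the blade:** it read with the opposite sign to what I expected, so I used only its changes. It fell from about 8 N to 2.7 N once the arm held still, while the tip position did not change.
- **First grasp:** it was about 8 mm too high and slightly tilted. I reopened and gripped again before lifting.

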